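Load a vial block through the sprung gate of the evaporator bay

TASK

Set the blue vial block in the mouth of the evaporator's lane and push it along the bench (never lift it over the gate or inside the lane) through the sprung flap gate and on until it rests against the orange pad of the end stop. Leave it there, upright, with both flaps shut behind it and everything else on the bench, the grey block too, where it was. The stop's place is not known, so feel for it gently: never press the block against the bay with more than 20 N.

Things in the scene. Friction and masses are not known exactly. Their poses are not given: they have to be found in the camera images.
- block_blue: the blue vial block with eight white caps: a solid block 84 mm long (its x) with both ends fully rounded (25 mm radius seen from above), 50 mm wide (its y; the flat sides are 34 mm long), 72 mm tall, plus caps standing 3 mm proud, about 0.6 kg (0.5 to 0.75). Origin at the centre of its underside, z up. Its two ends are alike. It slides on the bench at 3 to 8 N; friction there and in the lane can add up to 10 N.
- bay: loading bay of the bench evaporator, fixed to the bench: a blue lane open at the top, the bench being its floor. Origin at bench level in the middle of the flap gate; x points inward along the lane, z up. Lane walls and flaps are 30 mm tall, so fingers can pass above them. The mouth in front of the gate (x = -65 to 0 mm) narrows from 83 to 55 mm. The gate is always shut at the start.
- lane_end (a point): point fixed on the bay at its x = 147 mm, bench level, mid-lane, axes as the bay's. Guide walls 53 mm apart run from bay x = 52 to 199 mm. The adjustable end stop (44 mm wide, 32 mm tall) stands here: its orange pad faces the gate at an unknown place up to 21 mm either side of this point, to be felt. The pad yields 2 mm at about 1 N, then the stop is solid.
- base_front (a point): bay x = 200 mm, bench level: front of the white evaporator base, 75 mm tall, 220 mm wide, 150 mm deep. Bench friction keeps the block against the pad once let go.
- flap_left (a joint): left (+y) yellow flap of the gate, 31 mm long, upright hinge at bay x = 4 mm, y = +33 mm. rad; 0 = shut across the lane, grows as it swings inward, to 1.57. A light spring (about 0.5 N at its edge, 1.2 N wide open) shuts it; it cannot open outward.
- flap_right (a joint): right (-y) yellow flap, the mirror image, hinge at y = -33 mm; 0 = shut, grows inward to 1.57.
- block_grey: the other vial block, same shape and size (84 x 50 x 72 mm) but bare grey with black caps; origin at the centre of its underside. Leave it alone.
- tube_rack: blue tube rack, 200 x 100 x 60 mm; bystander
- jar_a: white jar with black cap, 70 mm across, 130 mm tall; bystander
- jar_b: clear jar with black cap, 70 mm across, 130 mm tall; bystander
- reagent: small glass bottle with blue cap, 56 mm across, 120 mm tall; bystander
- beaker: glass beaker, 70 mm across, 90 mm tall; bystander
- tip_box: grey pipette-tip box with green lid, 120 x 85 x 61 mm; bystander

How it is judged:
By the outcome, as a careful person would: the job done as asked, in the order asked, and still so for the second after the job is handed in, with the robot touching nothing.
It also fails if it takes over 72 s, if anything falls off the work surface, if the arm or the gripper's body presses on something with over 40 N, if the wrist force passes 120 N, or if a joint passes its speed limit or range.

ROBOT

A 6-joint arm with a two-finger parallel gripper is mounted at the origin on the work surface. World frame = base frame: x ahead of the robot, y to its left, z up, the work surface at z = 0. Lengths are in m, angles in degrees, forces in N, time in s.
With the tool pointing down it reaches from about 0.35 to 0.925 m from the base axis. Payload 6.4 kg.
Tool frame: the origin (TCP) lies at the very end of the fingers, on their centre line; the grasp point (between the pads) lies 19 mm behind it; x points along the fingers, y is the direction in which the jaws open and shut, and the axes are right-handed (so a half turn about x gives the same grasp; the last joint's range is limited). The gripper opens to 94 mm and grips with 3 to 60 N. Pads are 16 mm wide; open, the fingers measure 119 mm over their backs; the gripper's body (75 mm by 177 mm) begins 78 mm behind the grasp point.
Start: joints at [-80.334, 14.043, 89.255, -0, 76.702, -9.975], TCP at [0.218, -0.612, 0.205] pointing down, gripper open.
Joint ranges: [-179.41, 179.41], [-58.25, 129.5], [7.25, 145.43], [-54.29, 234.29], [11.92, 165.04], [-157.13, 157.13]. Speed limits (degrees/s): [147.25, 147.25, 180, 180, 180, 180].

INTERFACE

Orientations are given as [roll, pitch, yaw] about the fixed x, y, z axes, in that order (R = Rz(yaw) Ry(pitch) Rx(roll)).
In Python, from cell import arm gives the robot as it stands. Calls block until the motion is done:
- arm.goto(position, orientation): joint-space move of the TCP to a pose.
- arm.movel(position, speed=0.15, rotation=None, guard=None): straight line of the TCP; rotation=None keeps the orientation; speed is the mean speed in m/s. With guard (N) it stops when the force on the tool has changed by that much, and returns True; else False.
- arm.move_j(angles): joint-space move.
- arm.command_gripper(opening, effort=None): opening from 0.0 (shut) to 1.0 (fully open); effort is the grip in N (None keeps the last); returns when the fingers have stopped.
- arm.pause(seconds).
- arm.inverse_kinematics(position, orientation): joint angles nearest the present ones, or None.
- arm.read_state(): the state.
- arm.read_camera(name): name is "scene" or "top" or "wrist"; returns a dict with "color" (384x512x3 uint8, red, green, blue), "z_map" (384x512 float32, m along the optical axis (not along the pixel's ray), 0 where there is no reading), "intrinsics" (3x3 intrinsics, pixels), "D" ([k1, k2, p1, p2, k3] as OpenCV has them; the pictures are not rectified), "pose" (4x4, takes a point from camera to world coordinates). Camera axes: x right, y up, looking along -z (the intrinsics and any distortion apply to the point x, -y, -z); pixel columns grow to the right and rows downward; lengths in m; the calibration is good to about 2 mm. A picture is of the moment at which its call begins.
A pose or a line that the arm cannot do raises arm.IKError and nothing moves.
- arm.finish_job(): hands the job in, once; it reports no verdict.
The state is a dict: "t": time; "qpos": joint angles; "joint_vel": joint speeds; "joint_torque": joint torques, N m; "ee_pos": TCP position; "tcp_rot": TCP orientation; "ft_force": force on the tool from outside, world axes, zero at the start; "torque": the same for the moment, N m; "grip_width": opening from 0.0 (shut) to 1.0 (fully open).
Only numpy, scipy, OpenCV 4.12 (cv2) and the standard library are available. Lean on these libraries where they do the work, as an engineer would, in place of code of your own. Each camera call takes 0.05 s, during which the arm holds its last target.

## Working session

There is one attempt and no reset: what is moved stays moved. The work goes in short steps, each a Python script; the robot and the scene stay as the last script left them, time stands still between calls to the robot, and variables do not carry over. Pictures are saved under pics/ and viewed, and the job is handed in when it is done.

```bash
ls; mkdir -p pics
python3 - <<'E'
from cell import arm
import cv2,pickle
s=arm.read_state();print(s)
d={}
for n in("scene","top","wrist"):
    c=arm.read_camera(n);d[n]=c
    cv2.imwrite(f"pics/a_{n}.png",c["color"][:,:,::-1]);print(n,c["intrinsics"].tolist(),c["D"],c["pose"].round(4).tolist())
pickle.dump(d,open("a.pkl","wb"))
E
```

```text
pics
{'t': 0.0, 'qpos': array([-8.03327311e+01,  1.40826186e+01,  8.93231809e+01, -1.10546141e-03,
        7.67017146e+01, -9.97606473e+00]), 'joint_vel': array([-0.17197513, -0.09427942, -0.07007257, -0.11318262,  0.03336754,
       -0.03404075]), 'joint_torque': array([-9.67460765e-04, -4.15834022e+01, -3.14605343e+01,  6.84682745e-02,
        3.32024402e-02, -1.45069421e-04]), 'ee_pos': array([ 0.2183971 , -0.61158408,  0.20437835]), 'tcp_rot': array([-99.40301974,  89.89248048, 100.24056917]), 'ft_force': array([-0.86986033, -0.03101078, -0.57298059]), 'torque': array([ 0.04581029,  0.036236  , -0.00698853]), 'grip_width': 0.9987143847476024}
scene [[475.519332633262, 0.0, 250.82770257685263], [0.0, 475.519332633262, 182.66799829430363], [0.0, 0.0, 1.0]] [0.02706914 0.         0.         0.         0.        ] [[0.87, -0.3148, 0.3795, 1.1617], [0.493, 0.5395, -0.6826, -1.0896], [0.0101, 0.7809, 0.6245, 1.0324], [0.0, 0.0, 0.0, 1.0]]
top [[376.12075867077533, 0.0, 255.102058379442], [0.0, 376.12075867077533, 194.93766097988285], [0.0, 0.0, 1.0]] [-0.04960212  0.          0.          0.          0.        ] [[0.0267, 0.9955, -0.091, 0.4666], [-0.9996, 0.0265, -0.0024, 0.0108], [-0.0, 0.091, 0.9958, 1.4463], [0.0, 0.0, 0.0, 1.0]]
wrist [[277.93909125134377, 0.0, 254.96250690931802], [0.0, 277.93909125134377, 191.36749505030906], [0.0, 0.0, 1.0]] [-0.03671221  0.          0.          0.          0.        ] [[0.3373, 0.902, 0.2697, 0.2987], [-0.9414, 0.3233, 0.0961, -0.5826], [-0.0005, -0.2863, 0.9582, 0.3843], [0.0, 0.0, 0.0, 1.0]]
```

View pics/a_top.png

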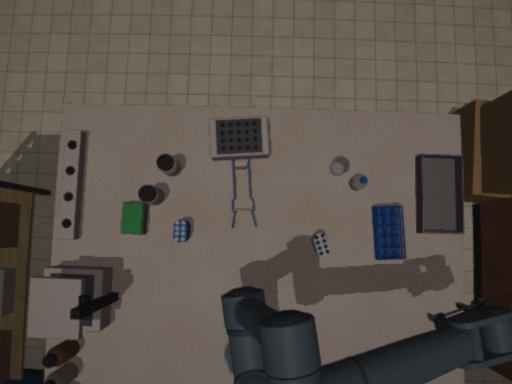

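View pics/a_scene.png

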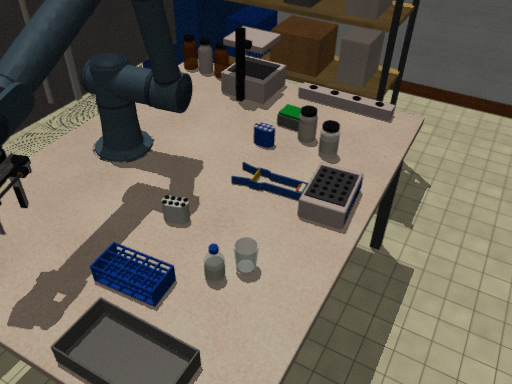

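View pics/a_wrist.png

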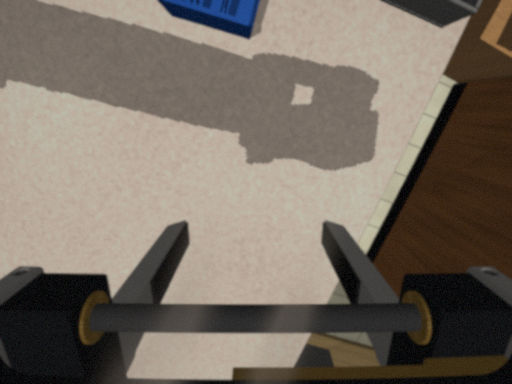

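The top view shows the blue block near (181,231), the bay lane at columns 233–256, rows 158–228, with the yellow gate near row 209. The base is at (240,136) and the grey block at (321,243). Next I'll make coarse measurements.

```bash
cat > h.py <<'E'
import numpy as np,cv2
def rays(c,uv):
    uv=np.asarray(uv,float).reshape(-1,1,2)
    p=cv2.undistortPoints(uv,c["intrinsics"],np.asarray(c["D"],float))[:,0]
    d=np.c_[p[:,0],-p[:,1],-np.ones(len(p))]
    return d@c["pose"][:3,:3].T, c["pose"][:3,3]
def onplane(c,uv,z):
    d,o=rays(c,uv); return o+d*((z-o[2])/d[:,2])[:,None]
def proj(c,P):
    P=np.atleast_2d(P); T=np.linalg.inv(c["pose"]); q=P@T[:3,:3].T+T[:3,3]
    q=q*[1,-1,-1]
    return cv2.projectPoints(q,np.zeros(3),np.zeros(3),c["intrinsics"],np.asarray(c["D"],float))[0][:,0]
def depthpts(c,m):
    v,u=np.nonzero(m); d,o=rays(c,np.c_[u,v]); z=c["z_map"][v,u]
    return o+d*z[:,None]
def hsv(c): return cv2.cvtColor(c["color"],cv2.COLOR_RGB2HSV)
E
python3 - <<'E'
import pickle,cv2,numpy as np
from h import *
d=pickle.load(open("a.pkl","rb"));c=d["top"]
x=c["color"][140:260,160:290,::-1];cv2.imwrite("pics/a_topz.png",cv2.resize(x,None,fx=6,fy=5.0*1.0,interpolation=cv2.INTER_CUBIC)[:600,:780])
H=hsv(c)
m=(cv2.inRange(H,(100,100,50),(130,255,255))>0)
n,l,s,ce=cv2.connectedComponentsWithStats(m.astype(np.uint8))
for i in range(1,n):
    if s[i,4]>15:
        P=depthpts(c,l==i);print(s[i],ce[i].round(1),np.median(P,0).round(3),P.min(0).round(3),P.max(0).round(3))
y=cv2.inRange(H,(18,100,80),(35,255,255))>0
y[:,:200]=0;y[:,300:]=0
P=depthpts(c,y);print(y.sum(),P.round(3)[:20])
print(onplane(c,[[181,231],[321,243],[243,209],[241,158],[243,228]],0.0).round(3))
E
```

```text
[360 177   7   6  35] [363.2 179.6] [ 0.652 -0.37   0.119] [ 0.644 -0.381  0.111] [ 0.663 -0.36   0.127]
[ 372  205   34   55 1405] [386.9 232.1] [ 0.467 -0.483  0.028] [ 0.369 -0.551 -0.007] [0.57  0.011 1.446]
[174 220  14  22 109] [181.3 230. ] [0.457 0.283 0.072] [0.416 0.011 0.063] [0.493 0.308 1.446]
18 [[ 0.541  0.085  0.03 ]
 [ 0.541  0.081  0.027]
 [ 0.541  0.077  0.03 ]
 [ 0.541  0.073  0.032]
 [ 0.541  0.07   0.028]
 [ 0.541  0.066  0.03 ]
 [ 0.542  0.062  0.023]
 [ 0.542  0.055  0.033]
 [ 0.542  0.051  0.026]
 [ 0.542  0.047  0.027]
 [ 0.542  0.043  0.029]
 [ 0.542  0.04   0.025]
 [ 0.542  0.036  0.024]
 [ 0.543  0.032  0.017]
 [ 0.539  0.086 -0.002]
 [ 0.539  0.083 -0.003]
 [ 0.539  0.079 -0.002]
 [ 0.539  0.075  0.001]]
[[ 0.452  0.295  0.   ]
 [ 0.421 -0.243  0.   ]
 [ 0.543  0.059  0.   ]
 [ 0.742  0.073  0.   ]
 [ 0.47   0.057  0.   ]]
```

View pics/a_topz.png

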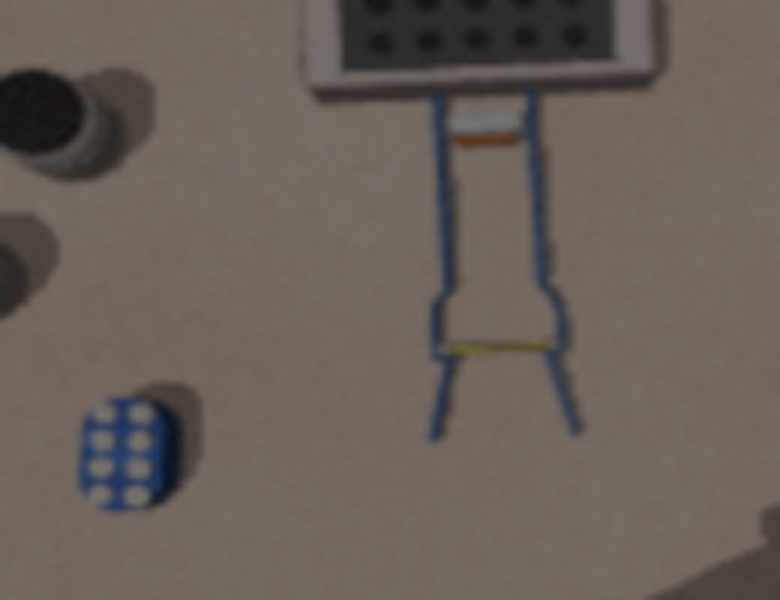

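The top picture puts the bay gate near (0.541, 0.058) with yaw of about +4°, the orange pad close to the base, and the block near (0.455, 0.29). I'll refine these with the wrist camera.

Run:
```python
from cell import arm
import cv2,pickle,numpy as np
for y in (0,180): 
    for p in ([0.455,0.288,0.2],[0.47,0.055,0.04],[0.68,0.07,0.04]): 
        q=arm.inverse_kinematics(p,[0,90,y]); print(y,None if q is None else np.round(q,1))
d={}
arm.goto([0.56,0.065,0.24],[0,90,184]); print(arm.read_state()["t"])
c=arm.read_camera("wrist");d["bay"]=c;cv2.imwrite("pics/b_bay.png",c["color"][:,:,::-1])
arm.goto([0.455,0.285,0.19],[0,90,180]);print(arm.read_state()["t"])
c=arm.read_camera("wrist");d["blk"]=c;cv2.imwrite("pics/b_blk.png",c["color"][:,:,::-1])
pickle.dump(d,open("b.pkl","wb"))
```

```text
0 [ 20.3  -0.7 105.9  -0.   74.8 -69.7]
0 [ -7.1   3.4 120.6  -0.   56.1 -97.1]
0 [ -3.6  28.6  89.   -0.   62.4 -93.6]
180 [ 20.3  -0.7 105.9   0.   74.8 110.3]
180 [ -7.1   3.4 120.6  -0.   56.1  82.9]
180 [-3.6 28.6 89.  -0.  62.4 86.4]
2.8333
3.8667
```

View pics/b_bay.png

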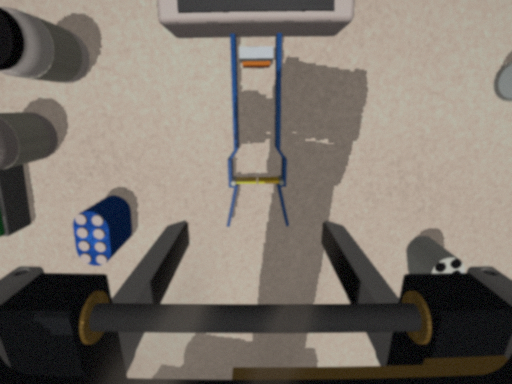

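View pics/b_blk.png

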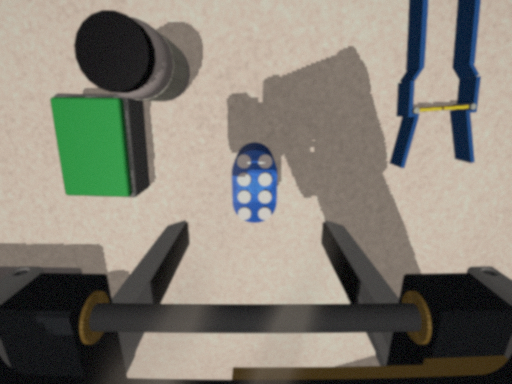

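The bay view shows the guide walls at columns 236 and 279 (rows 40–150), the gate at row 181 and the orange pad at (257,63). The block view shows all eight caps, columns 238–272, rows 160–214.

```bash
cat > meas.py <<'E'
from h import *
def block(c,box):
    u0,v0,u1,v1=box
    H=hsv(c); m=cv2.inRange(H,(0,0,90),(179,110,255)); 
    blue=cv2.inRange(H,(100,110,40),(130,255,255))
    bb=np.zeros_like(blue); bb[v0:v1,u0:u1]=blue[v0:v1,u0:u1]
    hull=cv2.convexHull(cv2.findNonZero(bb)); hm=np.zeros_like(bb); cv2.fillPoly(hm,[hull],255)
    hm=cv2.erode(hm,np.ones((3,3)))
    w=cv2.bitwise_and(cv2.bitwise_not(blue),hm)
    n,l,s,ce=cv2.connectedComponentsWithStats(w,connectivity=4)
    k=[i for i in range(1,n) if s[i,4]>=40]
    P=onplane(c,ce[k],0.075)
    return ce[k],s[k,4],P
def bay(c):
    H=hsv(c); b=cv2.inRange(H,(100,110,30),(130,255,255))>0
    P=depthpts(c,b); return b,P
E
python3 - <<'E'
import pickle
from meas import *
d=pickle.load(open("b.pkl","rb"))
ce,a,P=block(d["blk"],(225,135,285,230));print(ce.round(1).tolist(),a,P.round(4).tolist())
if len(P)==8:
    m=P.mean(0);u,s,vt=np.linalg.svd((P-m)[:,:2]);print(m,s,np.degrees(np.arctan2(vt[0,1],vt[0,0])))
c=d["bay"]; H=hsv(c)
b=cv2.inRange(H,(100,110,30),(130,255,255)); b[:, :215]=0;b[:,300:]=0
for v in list(range(36,230,8)):
    u=np.nonzero(b[v])[0]; print(v,u.tolist(), [round(float(z),3) for z in depthpts(c,(np.arange(384)[:,None]==v)&(b>0))[:,2]])
y=cv2.inRange(H,(18,100,80),(35,255,255)); y[:,:215]=0;y[:,300:]=0;y[250:]=0
v,u=np.nonzero(y);print(u.min(),u.max(),v.min(),v.max())
E
```

```text
[[244.0, 161.3], [264.6, 161.1], [243.5, 178.8], [264.7, 179.0], [243.7, 196.4], [264.5, 196.5], [245.5, 211.4], [262.9, 211.6]] [190 186 195 183 174 170 110 115] [[0.4866, 0.297, 0.075], [0.4868, 0.2749, 0.075], [0.4673, 0.2977, 0.075], [0.4671, 0.2745, 0.075], [0.447, 0.2977, 0.075], [0.447, 0.2746, 0.075], [0.4293, 0.2959, 0.075], [0.429, 0.2762, 0.075]]
[0.45751197 0.28606518 0.075     ] [0.06104806 0.03124514] 179.9577448900712
36 [231, 232, 233, 234, 277, 278, 279, 280, 281] [0.031, 0.031, 0.032, 0.031, 0.03, 0.032, 0.031, 0.032, 0.03]
44 [232, 233, 234, 235, 277, 278, 279, 280] [0.03, 0.03, 0.031, 0.028, 0.03, 0.031, 0.031, 0.029]
52 [232, 233, 234, 235, 276, 277, 278, 279, 280] [0.031, 0.032, 0.029, 0.029, 0.026, 0.031, 0.031, 0.032, 0.029]
60 [232, 233, 234, 235, 277, 278, 279, 280] [0.032, 0.031, 0.03, 0.03, 0.031, 0.031, 0.03, 0.031]
68 [232, 233, 234, 235, 277, 278, 279, 280] [0.03, 0.032, 0.031, 0.031, 0.031, 0.031, 0.03, 0.031]
76 [233, 234, 235, 277, 278, 279, 280] [0.03, 0.033, 0.03, 0.031, 0.031, 0.032, 0.03]
84 [233, 234, 235, 236, 277, 278, 279] [0.03, 0.03, 0.03, 
[... 1222 characters left out ...]
           ~~~~^^^^^^^^^^^^^^
  File "h.py", line 4, in rays
    p=cv2.undistortPoints(uv,c["intrinsics"],np.asarray(c["D"],float))[:,0]
      ~~~~~~~~~~~~~~~~~~~^^^^^^^^^^^^^^^^^^^^^^^^^^^^^^^^^^^^^^^^^^^^^
cv2.error: OpenCV(4.12.0) /io/opencv/modules/calib3d/src/undistort.dispatch.cpp:347: error: (-215:Assertion failed) CV_IS_MAT(_src) && CV_IS_MAT(_dst) && (_src->rows == 1 || _src->cols == 1) && (_dst->rows == 1 || _dst->cols == 1) && _src->cols + _src->rows - 1 == _dst->rows + _dst->cols - 1 && (CV_MAT_TYPE(_src->type) == CV_32FC2 || CV_MAT_TYPE(_src->type) == CV_64FC2) && (CV_MAT_TYPE(_dst->type) == CV_32FC2 || CV_MAT_TYPE(_dst->type) == CV_64FC2) in function 'cvUndistortPointsInternal'
```

Run:
```python
import pickle
from meas import *
d=pickle.load(open("b.pkl","rb"))
c=d["bay"]; H=hsv(c)
b=cv2.inRange(H,(100,110,30),(130,255,255)); b[:, :215]=0;b[:,300:]=0;b[:36]=0
def line(r0,r1,side):
    v,u=np.nonzero(b); k=(v>=r0)&(v<=r1)&((u<257) if side else (u>=257))
    P=onplane(c,np.c_[u[k],v[k]],0.03)[:,:2]; vx,vy,x,y=cv2.fitLine(P.astype(np.float32),cv2.DIST_HUBER,0,1e-5,1e-5).ravel()
    if vx<0: vx,vy=-vx,-vy
    return np.array([x,y]),np.array([vx,vy])
L=[line(40,145,s) for s in (1,0)]
for p,v in L: print(p,np.degrees(np.arctan2(v[1],v[0])))
dir_=L[0][1]+L[1][1];dir_/=np.linalg.norm(dir_);n=np.array([-dir_[1],dir_[0]])
print("yaw",np.degrees(np.arctan2(dir_[1],dir_[0])),"sep",(L[0][0]-L[1][0])@n)
mid=((L[0][0]+L[1][0])/2)@n
y=cv2.inRange(H,(18,100,80),(35,255,255)); y[:,:225]=0;y[:,290:]=0;y[200:]=0;y[:165]=0
v,u=np.nonzero(y); P=onplane(c,np.c_[u,v],0.03)[:,:2]; Z=depthpts(c,y>0)[:,2]
print(len(u),"gate along",np.median(P[Z>.025]@dir_),"lat",((P@n).min()+(P@n).max())/2,mid)
g=np.median(P[Z>.025]@dir_)
o=cv2.inRange(H,(5,120,80),(16,255,255)); o[:,:225]=0;o[:,290:]=0;o[100:]=0
Q=depthpts(c,o>0); print("pad top",len(Q),np.percentile(Q[:,:2]@dir_-g,[0,10,50,90,100]),Q[:,2].min(),Q[:,2].max(), np.median(Q[:,:2]@n)-mid)
k=Q[:,2]>.027; print("pad top alongside", np.sort((Q[k][:,:2]@dir_-g).round(4))[:10])
# mouth rows lateral mid
for v in (196,):
    pass
fr=[line(186,224,s) for s in (1,0)]
for p,vv in fr: print("mouth",p@n-mid,p@dir_-g,np.degrees(np.arctan2(vv[1],vv[0])))
vv,uu=np.nonzero(b);k=np.argmax(vv);P=onplane(c,np.c_[uu,vv],0.03)[:,:2]@dir_-g;print("mouth end",P.min())
# base front: top edge z .075
print("base", (onplane(c,[[257,35]],0.06)[:,:2]@dir_-g))
print("origin approx (gate along = x 4mm)", (g-.004)*dir_+mid*n)
```

```text
[0.6692732  0.09999718] 4.408397
[0.6483819  0.04010154] 5.0948157
yaw 4.7516065 sep 0.05795923
260 gate along 0.5468174800863909 lat 0.014828700350009535 0.015233874
pad top 160 [0.15626114 0.1564237  0.15867129 0.16136423 0.16437628] 0.0005000607095063669 0.03328701811814955 -0.00012346983609844847
pad top alongside [0.1563 0.1564 0.1564 0.1564 0.1564 0.1564 0.1564 0.1565 0.1565 0.1565]
mouth 0.033114962 -0.014604328631465324 -6.473578
mouth -0.035638347 -0.02817165708452929 16.84894
mouth end -0.0635043535408264
base [0.18510392]
origin approx (gate along = x 4mm) [0.53969001 0.06014643]
```

Bay origin is about (0.5397, 0.0601) with yaw 4.75°, the pad is roughly at bay x = 160 mm, and the block is at (0.4575, 0.2861) with yaw 0. Next I'll grasp it and set it in the mouth.

```bash
cat > bayf.py <<'E'
import numpy as np
YAW=4.75; O=np.array([.5397,.0601])
a=np.radians(YAW); DX=np.array([np.cos(a),np.sin(a)]); DY=np.array([-np.sin(a),np.cos(a)])
def W(x,y,z): return [*(O+x*DX+y*DY),z]
def B(p): q=np.asarray(p[:2])-O; return q@DX,q@DY
def FB(f): return np.array([f[:2]@DX,f[:2]@DY,f[2]])
E
python3 - <<'E'
from cell import arm
from bayf import *
import cv2,pickle
def st(n):
    s=arm.read_state();print(n,round(s["t"],2),s["ee_pos"].round(4),s["ft_force"].round(2),round(s["grip_width"],3));return s
arm.goto([.4575,.2861,.13],[0,90,180]); st("hover")
arm.movel([.4575,.2861,.042],speed=.1,guard=15); st("down")
arm.command_gripper(0.3,effort=25); st("grip")
arm.movel([.4575,.2861,.11],speed=.15); s=st("lift")
if s["grip_width"]>.45:
    arm.goto(W(-.08,0,.115),[0,90,180+YAW]); st("over")
    arm.movel(W(-.08,0,.06),speed=.12)
    r=arm.movel(W(-.08,0,.041),speed=.03,guard=4); st("set %s"%r)
c=arm.read_camera("wrist");cv2.imwrite("pics/c_w.png",c["color"][:,:,::-1]);pickle.dump(c,open("c.pkl","wb"))
c=arm.read_camera("scene");cv2.imwrite("pics/c_s.png",c["color"][:,:,::-1])
E
```

```text
hover 4.27 [0.4574 0.285  0.1294] [-0.37 -0.08 -0.5 ] 0.998
down 5.3 [0.4582 0.2864 0.0428] [0.36 0.85 1.23] 1.001
grip 6.05 [0.4575 0.2858 0.0421] [ 0.54 -2.2   0.85] 0.529
lift 6.65 [0.4562 0.2857 0.1085] [-0.43 -0.59 -7.24] 0.53
over 7.58 [0.4596 0.0542 0.1144] [-0.48 -0.63 -6.48] 0.534
set True 8.77 [0.4596 0.0534 0.0419] [0.57 0.04 5.35] 0.527
```

View pics/c_w.png

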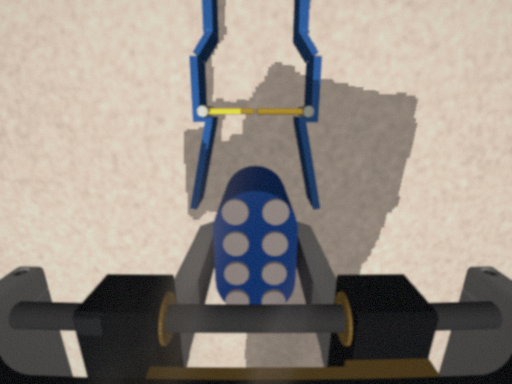

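View pics/c_s.png

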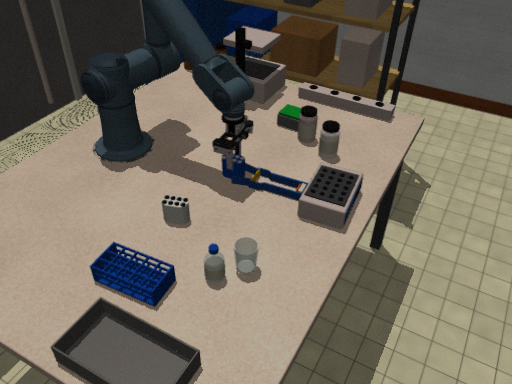

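The block stands straight in the mouth (caps at columns 235 and 275, flap hinges at (202,111) and (308,111)). I'll check the lateral offset between block and lane within this one image.

Run:
```python
import pickle
from meas import *
from bayf import *
c=pickle.load(open("c.pkl","rb"))
ce,a,P=block(c,(210,160,300,300));print(ce.round(1).tolist(),a)
print("caps bay",[np.round(B(p),4).tolist() for p in P])
H=hsv(c);b=cv2.inRange(H,(100,110,30),(130,255,255))
Z=np.zeros(b.shape)
d,o=rays(c,np.argwhere(np.ones(b.shape))[:,::-1]);zz=(o+d*c["z_map"].reshape(-1,1))[:,2].reshape(b.shape)
w=(b>0)&(abs(zz-.031)<.003)
for v in (5,15,25,60,75,90,105,):
    u=np.nonzero(w[v])[0]
    l=u[u<256];r=u[u>256]
    l=l[l>180];r=r[r<340]
    e=[l.min(),l.max(),r.min(),r.max()]
    q=[B(p) for p in onplane(c,[[x,v] for x in e],.031)]
    print(v,e,np.round(q,4)[:,1],"mid",round(sum(x[1] for x in q)/4,4),"x",round(q[0][0],4))
for uv in ([202,111],[308,111],[255,111]): print(np.round(B(onplane(c,[uv],.031)[0]),4))
```

```text
[[234.1, 211.1], [275.4, 211.6], [235.2, 243.4], [274.5, 243.5], [236.0, 272.8], [273.7, 273.0], [237.0, 294.0], [273.0, 294.0]] [662 619 571 560 526 519 179 179]
caps bay [[-0.0505, 0.0125], [-0.0508, -0.0108], [-0.0706, 0.0123], [-0.0707, -0.0107], [-0.0905, 0.0122], [-0.0905, -0.0107], [-0.1056, 0.0119], [-0.1056, -0.0105]]
5 [np.int64(203), np.int64(211), np.int64(299), np.int64(308)] [ 0.0323  0.0275 -0.0258 -0.0313] mid 0.0007 x 0.0656
15 [np.int64(204), np.int64(211), np.int64(299), np.int64(307)] [ 0.0319  0.0277 -0.026  -0.0309] mid 0.0007 x 0.0602
25 [np.int64(204), np.int64(212), np.int64(299), np.int64(307)] [ 0.0322  0.0272 -0.0262 -0.0311] mid 0.0005 x 0.0546
60 [np.int64(191), np.int64(197), np.int64(313), np.int64(320)] [ 0.0413  0.0375 -0.0359 -0.0403] mid 0.0006 x 0.0346
75 [np.int64(191), np.int64(198), np.int64(312), np.int64(319)] [ 0.0418  0.0373 -0.0357 -0.0402] mid 0.0008 x 0.0257
90 [np.int64(192), np.int64(199), np.int64(312), np.int64(318)] [ 0.0417  0.0371 -0.0362 -0.0401] mid 0.0006 x 0.0166
105 [np.int64(193), np.int64(198), np.int64(312), np.int64(317)] [ 0.0416  0.0383 -0.0367 -0.04  ] mid 0.0008 x 0.0072
[0.0034 0.0358]
[ 0.0034 -0.0343]
[0.0033 0.0008]
```

The block and lane midlines agree within 0.2 mm in the same picture. I'll re-grip so the block settles flat, then push in small steps while watching the force.

Run:
```python
from cell import arm
from bayf import *
import cv2
arm.command_gripper(0.62,effort=25); arm.movel(W(-.08,0,.041),speed=.05)
f0=FB(arm.read_state()["ft_force"])
arm.command_gripper(0.3,effort=25)
s=arm.read_state();print(s["t"],f0.round(2),FB(s["ft_force"]).round(2),s["grip_width"],s["ee_pos"])
x=-.08;y=0.;
while x<.0899:
    x+=.008
    g=arm.movel(W(x,y,.041),speed=.03,guard=14)
    s=arm.read_state();f=FB(s["ft_force"])-f0
    print(round(x,4),round(y,4),g,f.round(1),np.round(B(s["ee_pos"]),4),round(s["ee_pos"][2],4),round(s["t"],2))
    if g or abs(f[:2]).max()>13: break
    if abs(f[1])>3.5: y+=.0004*np.sign(f[1])
c=arm.read_camera("wrist");cv2.imwrite("pics/d_w.png",c["color"][:,:,::-1])
```

```text
9.7917 [0.46 0.72 1.04] [ 0.05 -0.72 -0.08] 0.5314385533060986 [0.45993125 0.05343415 0.04095366]
-0.072 0.0 True [-1.9 -1.9  2.7] [-0.0797 -0.0001] 0.0411 10.0
```

View pics/d_w.png

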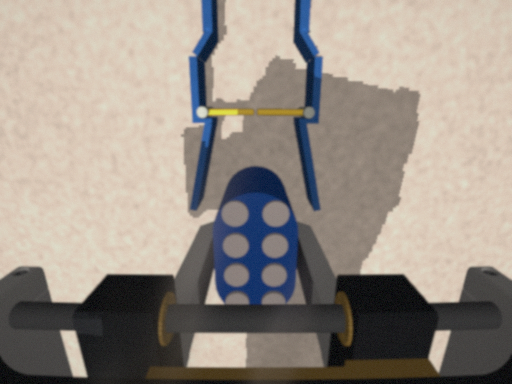

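The guard fired at the start of the move with nothing touching the block, so it looks like a transient or stiction. I'll sample at lower speed.

Run:
```python
from cell import arm
from bayf import *
f0=np.array([.46,.72,1.04])
for x,v in((-.078,.01),(-.074,.015),(-.066,.02)):
    g=arm.movel(W(x,0,.0412),speed=v,guard=14)
    s=arm.read_state();f=FB(s["ft_force"])-f0
    print(x,g,f.round(1),np.round(B(s["ee_pos"]),4),round(s["ee_pos"][2],4),round(s["t"],2),s["torque"].round(2))
```

```text
-0.078 False [-6.4 -2.   7. ] [-0.0794 -0.0001] 0.0413 10.45 [-0.37  1.06 -0.01]
-0.074 True [-1.8 -0.5  3.1] [-0.0792 -0.0001] 0.0414 10.68 [-0.06  0.14 -0.04]
-0.066 True [-2.9 -0.6  3.2] [-0.079  -0.0001] 0.0416 10.99 [-0.01  0.12 -0.  ]
```

Run:
```python
from cell import arm
from bayf import *
f0=np.array([.46,.72,1.04])
for x,z in((-.078,.042),(-.074,.042),(-.070,.042),(-.066,.042)):
    g=arm.movel(W(x,0,z),speed=.015,guard=28)
    s=arm.read_state();f=FB(s["ft_force"])-f0
    print(x,g,f.round(1),np.round(B(s["ee_pos"]),4),round(s["ee_pos"][2],4),round(s["t"],2),s["torque"].round(2))
```

```text
-0.078 False [-4.3 -1.5  0.9] [-0.0786 -0.    ] 0.0418 11.24 [-0.3   0.5  -0.03]
-0.074 False [-10.1  -1.7   9. ] [-0.076   0.0002] 0.0419 11.66 [-0.36  1.87 -0.06]
-0.07 False [-8.8 -1.8  8. ] [-0.0719  0.0003] 0.0419 12.07 [-0.16  1.6   0.01]
-0.066 False [-9.8 -1.3  8.7] [-0.0679  0.0004] 0.0419 12.49 [-0.11  1.65 -0.01]
```

It slides at about 10 N, partly because the hand presses it down with 8 N. I'll unload z by feedback while keeping it on the bench.

```bash
cat > push.py <<'E'
from cell import arm
from bayf import *
import cv2
f0=np.array([.46,.72,1.04])
def push(x,xe,y,z,step=.006,v=.02,guard=14,stop=16):
    while x<xe-1e-6:
        x=min(x+step,xe)
        g=arm.movel(W(x,y,z),speed=v,guard=guard)
        s=arm.read_state();f=FB(s["ft_force"])-f0
        print(round(x,4),round(y,4),round(z,4),g,f.round(1),np.round(B(s["ee_pos"]),4),round(s["ee_pos"][2],4),round(s["t"],2),round(s["grip_width"],3))
        if g or abs(f[:2]).max()>stop: print("STOP");break
        if f[2]>2.5: z+=.0003
        if f[2]<-1.5: z-=.0003
        if abs(f[1])>3: y+=.0004*np.sign(f[1])
    return x,y,z
E
python3 - <<'E'
from push import *
x,y,z=push(-.066,-.02,0,.0427)
c=arm.read_camera("wrist");cv2.imwrite("pics/e_w.png",c["color"][:,:,::-1])
E
```

```text
-0.06 0 0.0427 True [ 0.8 -0.7 -1.2] [-0.0614  0.0004] 0.0416 12.83 0.53
STOP
```

View pics/e_w.png

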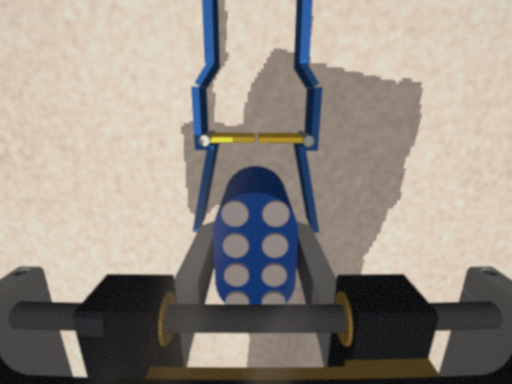

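The block sits straight in the mouth with its nose about 20 mm short of the gate. The guard fired only because the load dropped. Continuing.

Run:
```python
from push import *
x,y,z=push(-.0614,-.02,0.0002,.0423)
```

```text
-0.0554 0.0002 0.0423 True [-1.3 -0.9  2.8] [-0.0609  0.0004] 0.042 13.17 0.531
STOP
```

Run:
```python
from push import *
x,y,z=push(-.0609,-.041,0.0002,.0425,step=.005,v=.012,guard=20)
```

```text
-0.0559 0.0002 0.0425 False [-14.9  -1.9  15. ] [-0.0601  0.0004] 0.0423 13.72 0.532
-0.0509 0.0002 0.0428 False [-9.4 -0.9  8.3] [-0.0542  0.0006] 0.0423 14.28 0.531
-0.0459 0.0002 0.0431 False [-8.1 -0.5  5.4] [-0.049   0.0007] 0.0423 14.85 0.529
-0.041 0.0002 0.0434 False [-5.4 -0.1  2.8] [-0.0437  0.0007] 0.0422 15.41 0.53
```

Run:
```python
from push import *
x,y,z=push(-.041,.03,0.0002,.0436,step=.005,v=.015,guard=15,stop=15)
c=arm.read_camera("wrist");cv2.imwrite("pics/f_w.png",c["color"][:,:,::-1])
```

```text
-0.036 0.0002 0.0436 False [-2.3 -0.5 -7.9] [-0.0376  0.0006] 0.0423 15.89 0.529
-0.031 0.0002 0.0433 False [-1.7 -1.3 -8.3] [-0.031   0.0001] 0.0431 16.38 0.525
-0.026 0.0002 0.043 False [-1.5 -1.6 -8.8] [-0.0258  0.0002] 0.0431 16.86 0.529
-0.021 0.0002 0.0427 False [-1.9 -0.5 -7.4] [-0.0209  0.0002] 0.0426 17.34 0.528
-0.016 0.0002 0.0424 False [-2.1 -0.4 -9. ] [-0.0158  0.0002] 0.0423 17.82 0.53
-0.011 0.0002 0.0421 False [-2.5 -1.8 -7.6] [-0.0106  0.0002] 0.0422 18.31 0.531
-0.006 0.0002 0.0418 False [-3.8 -0.5 -4.3] [-0.0059  0.0002] 0.0421 18.79 0.533
-0.001 0.0002 0.0415 False [-7.6 -0.6  0.5] [-0.0011  0.0002] 0.0421 19.27 0.533
0.004 0.0002 0.0415 False [-5.1  0.  -1.7] [0.0042 0.0002] 0.0421 19.76 0.533
0.009 0.0002 0.0412 False [-6.9 -1.7  0.5] [0.0092 0.0002] 0.0421 20.24 0.53
0.014 0.0002 0.0412 False [-5.  -0.7 -1.4] [0.0145 0.0001] 0.042 20.73 0.529
0.019 0.0002 0.0412 False [-5.5 -1.   0. ] [0.0196 0.0001] 0.042 21.21 0.53
0.024 0.0002 0.0412 False [-7.8 -0.2  2.7] [0.0241 0.0001] 0.042 21.69 0.529
0.029 0.0002 0.0415 False [-5.7 -0.4 -0.1] [0.0294 0.0002] 0.042 22.18 0.529
0.03 0.0002 0.0415 False [-6.9 -1.5  2.1] [0.03   0.0002] 0.0421 22.43 0.531
```

View pics/f_w.png

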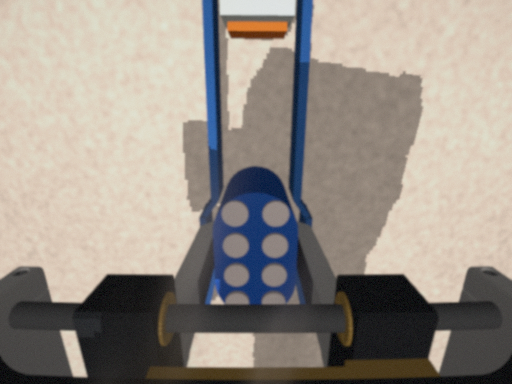

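The block is through the gate and centred between the guide walls, and the pad is visible ahead at (258,30). Note that between x = −36 and −8 mm the load relief carried the block's full weight, about 1 mm up at most. I'm now holding z so it stays on the bench.

Run:
```python
from push import *
x,y,z=push(.03,.104,0.0002,.0413,step=.006,v=.02,guard=13,stop=14)
c=arm.read_camera("wrist");cv2.imwrite("pics/g_w.png",c["color"][:,:,::-1])
```

```text
0.036 0.0002 0.0413 False [-6.6 -0.6  0.6] [0.0364 0.0002] 0.042 22.93 0.531
0.042 0.0002 0.0413 False [-5.4 -1.1  1.2] [0.0424 0.0001] 0.042 23.38 0.533
0.048 0.0002 0.0413 False [-6.3  0.2  0.9] [0.0484 0.0001] 0.042 23.82 0.529
0.054 0.0002 0.0413 False [-5.  -0.1  0.4] [0.0545 0.0001] 0.042 24.27 0.53
0.06 0.0002 0.0413 False [-2.6 -0.9 -0. ] [0.0609 0.0001] 0.042 24.73 0.532
0.066 0.0002 0.0413 True [-1.  -1.6  3.3] [0.0614 0.0001] 0.0421 24.96 0.531
STOP
```

View pics/g_w.png

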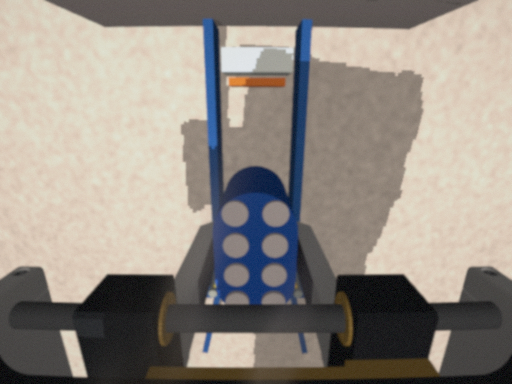

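It's still well short of the pad (orange at (257,82)), and the guard tripped on a start-up transient. Going slower.

Run:
```python
from push import *
x,y,z=push(.0614,.105,0.0002,.0413,step=.005,v=.014,guard=15,stop=15)
```

```text
0.0664 0.0002 0.0413 True [-2.4 -1.3  3.6] [0.0618 0.0001] 0.0423 25.38 0.532
STOP
```

Run:
```python
from push import *
x,y,z=push(.0618,.105,0.0002,.0419,step=.004,v=.012,guard=18,stop=16)
```

```text
0.0658 0.0002 0.0419 True [-2.2 -1.   2.7] [0.0622 0.0001] 0.0427 25.75 0.529
STOP
```

This is a pole-vault stiction effect: the high grip wedges the nose into the bench at each restart. I'll re-grip a little lower and firmer, still clear of the 30 mm walls.

Run:
```python
from push import *
import push as P
arm.command_gripper(0.64,effort=45)
b=B(arm.read_state()["ee_pos"]);print(b)
arm.movel(W(b[0],b[1],.0365),speed=.03,guard=10); arm.pause(.2)
s=arm.read_state();P.f0=FB(s["ft_force"]);print(P.f0,s["ee_pos"],s["tcp_rot"])
arm.command_gripper(0.3,effort=45)
s=arm.read_state();print(FB(s["ft_force"])-P.f0,B(s["ee_pos"]),s["ee_pos"][2],s["grip_width"])
np.save("f0.npy",P.f0)
x,y,z=push(b[0],.104,0.0002,.0368,step=.005,v=.012,guard=17,stop=15)
```

```text
(np.float64(0.06202051821541721), np.float64(0.0001538577158771463))
[0.03150809 0.48166392 0.07404739] [0.6015993  0.06537343 0.03660244] [  -1.0923515    86.51386534 -176.05864422]
[-0.69664111 -0.40270425  1.05744204] (np.float64(0.06211299215827861), np.float64(8.187029818221719e-05)) 0.03661577503696088 0.5303640401357971
0.067 0.0002 0.0368 False [-7.3 -0.6  6.2] [0.0649 0.0003] 0.0368 27.59 0.529
0.072 0.0002 0.0371 False [-6.5 -1.   3.8] [0.0702 0.0004] 0.0367 28.16 0.527
0.077 0.0002 0.0374 False [-6.4 -0.   2.4] [0.0753 0.0004] 0.0368 28.73 0.529
0.082 0.0002 0.0374 False [-5.  -0.1  2.3] [0.0802 0.0005] 0.0368 29.29 0.53
0.087 0.0002 0.0374 False [-5.5 -0.1  1.3] [0.0852 0.0005] 0.0368 29.86 0.529
0.092 0.0002 0.0374 False [-6.   0.5  2.1] [0.0902 0.0005] 0.0368 30.43 0.532
0.097 0.0002 0.0374 False [-5.  -0.7  2.5] [0.0952 0.0005] 0.0367 30.99 0.531
0.102 0.0002 0.0377 False [-0.3  0.3 -5.6] [0.1015 0.0004] 0.0366 31.56 0.529
0.104 0.0002 0.0374 False [-0.5 -0.7 -7.5] [0.1041 0.0002] 0.037 31.88 0.529
```

The tool tilted 3.5° because the guarded stops froze its deflection. I'll release, straighten it, re-grip, and then feel for the pad.

Run:
```python
from push import *
R=[0,90,180+YAW]
arm.command_gripper(0.66,effort=40)
b=B(arm.read_state()["ee_pos"])
arm.movel(W(b[0],b[1],.037),speed=.02,rotation=R); arm.pause(.2)
s=arm.read_state();f0=FB(s["ft_force"]);print(b,f0,s["ee_pos"],s["tcp_rot"])
c=arm.read_camera("wrist");cv2.imwrite("pics/h_w.png",c["color"][:,:,::-1])
import pickle;pickle.dump(c,open("h.pkl","wb"))
arm.command_gripper(0.3,effort=40)
s=arm.read_state();f=FB(s["ft_force"])-f0;b=B(s["ee_pos"]);print(f,b,s["ee_pos"][2],s["t"])
np.save("f0.npy",f0)
x=b[0];z=.0372
for i in range(2):
    x+=.003
    g=arm.movel(W(x,b[1],z),speed=.008,rotation=R,guard=15)
    s=arm.read_state();f=FB(s["ft_force"])-f0;print(round(x,4),z,g,f.round(1),np.round(B(s["ee_pos"]),4),s["ee_pos"][2].round(4),round(s["t"],2),s["torque"].round(2))
    if g or abs(f[0])>12:break
```

```text
(np.float64(0.10457724570594398), np.float64(9.72202347393772e-05)) [1.04788596 0.43451727 0.2689443 ] [0.64427009 0.06883428 0.03717456] [  20.47090386   89.98801691 -154.77781017]
[-0.39062503  0.26960161 -0.62511022] (np.float64(0.10468596885342872), np.float64(0.0001374869663855133)) 0.036966055000784925 33.1583
0.1077 0.0372 False [-8.7 -0.3  4.5] [0.1058 0.0002] 0.0371 33.7 [-0.14  1.34  0.  ]
0.1107 0.0372 False [-8.5 -0.7  5.4] [0.1088 0.0002] 0.0371 34.23 [-0.15  1.38  0.01]
```

View pics/h_w.png

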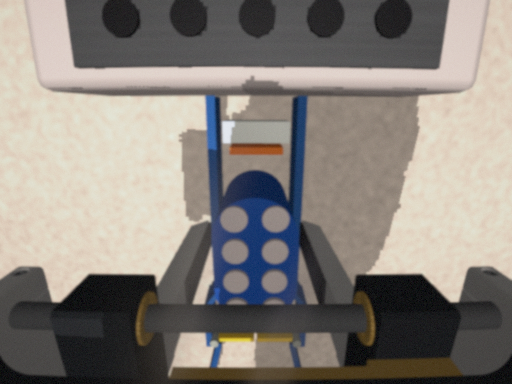

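Both flaps show shut behind the block (yellow at row 338), and the pad (257,148) is a few mm ahead of the nose. Sliding force is about 8.5 N. I'm feeling in 1.5 mm steps.

Run:
```python
from push import *
R=[0,90,180+YAW];f0=np.load("f0.npy")
x=.1107;z=.0374
base=[]
for i in range(12):
    x+=.0015
    g=arm.movel(W(x,.0002,z),speed=.008,rotation=R,guard=9)
    s=arm.read_state();f=FB(s["ft_force"])-f0;print(round(x,4),z,g,f.round(1),np.round(B(s["ee_pos"]),4),s["ee_pos"][2].round(4),round(s["t"],2),s["torque"].round(2))
    if g or f[0]<-13:break
c=arm.read_camera("wrist");cv2.imwrite("pics/i_w.png",c["color"][:,:,::-1])
```

```text
0.1122 0.0374 False [-6.5 -0.2  3.9] [0.1105 0.0003] 0.0371 34.57 [-0.08  1.06  0.  ]
0.1137 0.0374 False [-7.8 -0.5  3.3] [0.1119 0.0003] 0.0371 34.91 [-0.14  1.12 -0.05]
0.1152 0.0374 False [-7.6 -0.7  4.4] [0.1134 0.0003] 0.0371 35.25 [-0.12  1.14 -0.03]
0.1167 0.0374 False [-8.  -0.7  3.5] [0.1149 0.0003] 0.0371 35.59 [-0.08  1.06  0.04]
0.1182 0.0374 False [-7.2 -0.8  2.3] [0.1165 0.0003] 0.0371 35.93 [-0.1   1.08  0.01]
0.1197 0.0374 False [-7.1 -1.1  3.2] [0.118  0.0003] 0.0371 36.27 [-0.09  1.13 -0.05]
0.1212 0.0374 False [-6.6  0.2  3.4] [0.1194 0.0003] 0.0371 36.62 [-0.12  1.09  0.02]
0.1227 0.0374 False [-7.1 -0.   4.1] [0.121  0.0004] 0.0371 36.96 [-0.05  1.08  0.03]
0.1242 0.0374 False [-9.1  0.4  4.4] [0.1221 0.0003] 0.0371 37.3 [-0.15  1.41 -0.03]
0.1257 0.0374 False [-8.9  0.4  4.5] [0.1235 0.0004] 0.0372 37.64 [-0.14  1.46 -0.03]
0.1272 0.0374 False [-14.1  -0.4   8.3] [0.124  0.0003] 0.0372 37.98 [-0.22  2.19  0.01]
```

View pics/i_w.png

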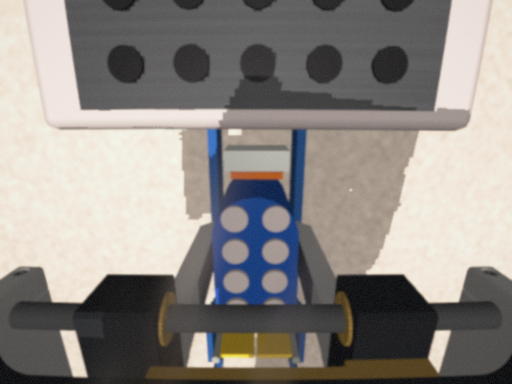

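The nose meets the orange pad: the force rose slightly at 121–122 mm as the pad yielded, then became firm at 124 mm with about 6 N over sliding. Now release, retreat and check.

Run:
```python
from push import *
import pickle
R=[0,90,180+YAW]
arm.command_gripper(0.8,effort=20)
b=B(arm.read_state()["ee_pos"]);print(b)
arm.movel(W(b[0],b[1],.12),speed=.08)
arm.movel(W(.03,0,.24),speed=.15,rotation=R)
s=arm.read_state();print(s["t"],s["ee_pos"],s["ft_force"])
d={}
for n in("wrist","top","scene"):
    c=arm.read_camera(n);d[n]=c;cv2.imwrite(f"pics/j_{n}.png",c["color"][:,:,::-1])
pickle.dump(d,open("j.pkl","wb"))
c=d["wrist"]["color"];
```

```text
(np.float64(0.12724939121511428), np.float64(0.0001934826127550821))
40.9917 [0.56940732 0.06257825 0.23902566] [0.15271004 0.54365321 0.06124199]
```

View pics/j_wrist.png

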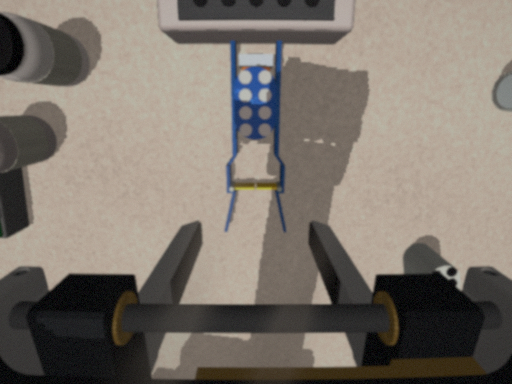

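View pics/j_scene.png

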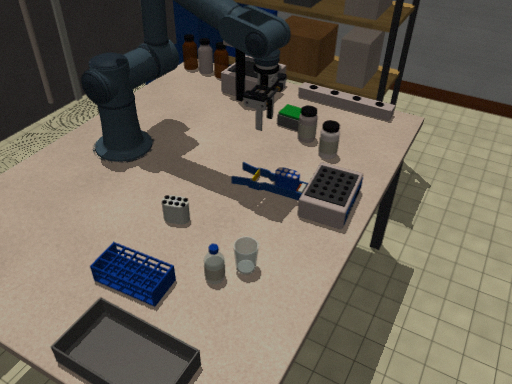

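The wrist view shows the block between the guides against the stop (caps at columns 245–265, rows 76–131) and the flaps in a straight line at row 185. Last, a numeric check.

Run:
```python
import pickle
from meas import *
from bayf import *
d=pickle.load(open("j.pkl","rb"));c=d["wrist"]
ce,a,P=block(c,(237,62,276,142));print(len(P),a)
b=np.array([B(p) for p in P]);print(b.round(4).tolist(),b.mean(0))
H=hsv(c);hm=np.zeros(H.shape[:2],bool);hm[72:135,242:269]=1
D=depthpts(c,hm);k=(D[:,2]>.065)&(D[:,2]<.09);D=D[k];A=np.c_[D[:,:2],np.ones(len(D))];print("top plane tilt",np.linalg.lstsq(A,D[:,2],rcond=None)[0][:2],D[:,2].mean())
y=cv2.inRange(H,(18,100,80),(35,255,255));y[:165]=0;y[200:]=0;y[:,:225]=0;y[:,290:]=0
Q=depthpts(c,y>0);Q=Q[Q[:,2]>.025];bb=np.array([B(p) for p in Q]);l=bb[:,1]>0
print("flaps x L/R",[(bb[m,0].min().round(4),np.median(bb[m,0]).round(4),bb[m,0].max().round(4)) for m in (l,~l)],bb[:,1].min(),bb[:,1].max())
# others unchanged in scene
a=pickle.load(open("a.pkl","rb"))
df=np.abs(a["scene"]["color"].astype(int)-d["scene"]["color"]).max(2)>50
df[:,:60]=0
n,lab,s,cc=cv2.connectedComponentsWithStats(df.astype(np.uint8))
print([x.tolist() for x in s[1:] if x[4]>25])
```

```text
8 [147 137 173 170 166 167 122 234]
[[0.1494, -0.0096], [0.1489, 0.0117], [0.1303, 0.0126], [0.1306, -0.0104], [0.1104, 0.0126], [0.1106, -0.0106], [0.0919, 0.0114], [0.0881, -0.0129]] [0.12001715 0.00060248]
top plane tilt [ 0.00111943 -0.00388234] 0.07379940781118911
flaps x L/R [(np.float64(0.002), np.float64(0.0042), np.float64(0.1153)), (np.float64(0.0019), np.float64(0.004), np.float64(0.0057))] -0.03000501307621639 0.02989966892171934
[[215, 0, 19, 12, 95], [229, 8, 13, 9, 46], [251, 20, 25, 10, 93], [242, 26, 39, 28, 535], [224, 31, 12, 14, 93], [252, 52, 26, 13, 93], [122, 66, 8, 9, 43], [133, 66, 60, 47, 1795], [271, 66, 11, 9, 33], [136, 70, 13, 9, 49], [245, 77, 29, 42, 403], [86, 92, 11, 12, 66], [253, 108, 23, 42, 585], [147, 119, 56, 46, 1337], [100, 159, 29, 13, 138], [60, 166, 238, 153, 6557], [275, 167, 25, 14, 194], [273, 182, 27, 10, 106]]
```

Run:
```python
import pickle
from meas import *
from bayf import *
for f,box in (("h",(210,165,305,305)),):
    c=pickle.load(open(f+".pkl","rb"))
    ce,a,P=block(c,box);print([np.round(B(p),4).tolist() for p in P],a)
    H=hsv(c);o=cv2.inRange(H,(3,150,80),(16,255,255));o[:130]=0;o[170:]=0;o[:,:220]=0;o[:,295:]=0
    Q=depthpts(c,o>0);b=np.array([B(p) for p in Q]);k=Q[:,2]>.028
    print(len(Q),np.percentile(b[k,0],[0,5,50,100]),np.percentile(b[:,0],[0,5,50]))
d=pickle.load(open("j.pkl","rb"))
im=d["wrist"]["color"][35:200,215:300,::-1];cv2.imwrite("pics/k1.png",cv2.resize(im,None,fx=3.6,fy=3.6,interpolation=cv2.INTER_CUBIC))
im=d["scene"]["color"][150:220,215:350,::-1];cv2.imwrite("pics/k2.png",cv2.resize(im,None,fx=5,fy=5,interpolation=cv2.INTER_CUBIC))
```

```text
[[0.1428, 0.0094], [0.1066, -0.025], [0.1322, -0.0104], [0.1122, 0.0125], [0.1123, -0.0104], [0.0923, 0.0124], [0.0924, -0.0105], [0.0784, 0.0121], [0.0786, -0.0104]] [2365  299  647  596  585  538  541  112  116]
459 [0.16129126 0.16142997 0.16348766 0.19023766] [0.16102738 0.16145072 0.16414931]
```

View pics/k1.png

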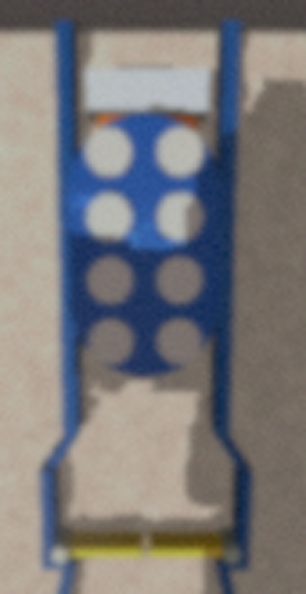

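View pics/k2.png

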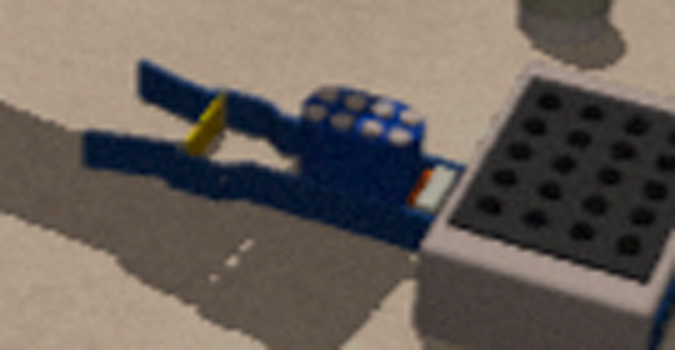

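All measures agree. In views at matching scale, the block front is at 162.3 mm and the pad's free face was seen at about 160.3 mm, so the pad is pressed in its 2 mm. Both flaps are straight and the block is upright. Handing in.

Run:
```python
from cell import arm
arm.finish_job()
print(arm.read_state()["t"])
```

```text
the job is handed in; nothing more can be done
the job is handed in; nothing more can be done
```

The blue block is resting against the orange pad of the end stop, upright, with both flaps shut behind it. I handed the job in at about 41 s. I carried the block to the mouth, set it down and pushed it through the gate in small force-watched steps. I stopped when the pad gave way and then went firm.

**Last checks**
- **Block against the pad:** its front is at about bay x = 162 mm and the uncompressed pad face was seen at about 160 mm, so the pad's 2 mm give is taken up. The hand's own position reading put the block centre 2–4 mm further in than the camera did, because the grip had shifted; the force rise and the pictures agree on contact.
- **Upright:** the top surface is level to within 0.3° or so.
- **Flaps:** both lie in line at bay x = 4 mm.
- **Force:** the highest forward reading at any step was about 15 N, out in the mouth before the gate. At the pad it was about 14 N in total, roughly 6 N of that on the pad. Some guarded stops near bay x = 62 mm may have peaked higher for a moment between readings; those looked like the nose sticking on the bench.
- **Other objects:** the grey block and the rest look untouched. I compared pictures by eye and did not re-measure each one; the automatic before/after comparison was cluttered by the arm's moved shadow.

**Not as clean as asked**
- While the nose was opening the flaps (block centre at bay x = −36 to −8 mm), my load relief carried the block's full weight. That raised it by up to about 1 mm.
- There was a second, smaller lift of under 0.5 mm inside the lane near x = 102–104 mm.
- I let go and re-gripped twice inside the lane, to get a lower grip and then to straighten a tool tilt of 3.5°.

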